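# Load a specimen capsule and hold the mould warmer's lid

### The job

Pluck the orange specimen capsule from the grey pocket tray and stand it upright, fully home, in the round seat on the side of the mould warmer while the warmer's lid is still shut. Let go of it, then raise the lid by its front handle to 45 degrees (give or take 6) and finish still holding it there, steady, so that a colleague can take a warm mould for the capsule; the lid falls shut if you let go. Leave the other two capsules, the jar and the amber pot where they are.

Things in the scene. Friction and masses are not known exactly. Their poses are not given: they have to be found in the camera images.
- capsule_center (a point): centre (half-way up) of the orange specimen capsule: an upright cylinder 16 mm in diameter, 40 mm tall, 15 g, its z axis up the cylinder. It stands in one of the three pockets of the tray (any of them), its lower 12 mm in the pocket and 28 mm above the tray's top, so this point is 8 mm above the tray's top face.
- tray: fixed grey pocket tray, 160 mm (its x) by 60 mm (its y) by 22 mm high, origin at the centre of its underside. Three round pockets, 19 mm wide and 12 mm deep, lie in a row along its x axis at -50, 0 and +50 mm; each holds a capsule, so the free sides of a capsule are along the tray's y.
- seat (a point): centre of the mouth of the round seat: a blind hole 20 mm wide and 14 mm deep with a small chamfer, in the top (36 mm above the table) of an 80 x 80 mm aluminium block on the warmer's left (+y) side. A capsule fully home has its centre 6 mm above this point. The block's edge is 10 mm from the warmer's box.
- warmer: fixed cream mould warmer: an open box 170 mm (its x) by 220 mm (its y) by 80 mm high, holding steel moulds, origin at the centre of its underside. Its front, with the handle, faces -x; seat block on its +y side.
- lid (a joint): angle of the cream hinged lid in rad: 0 shut, growing as its front edge rises; 45 degrees is 0.785; stop at 1.3. The lid is about 350 g (varies), 176 x 226 x 10 mm; weight and a weak spring always pull it shut (about 1.5 to 3 N down at the handle).
- lid_handle (a point): centre of the red handle bar, a straight round bar 12 mm in diameter and 120 mm long, parallel to the warmer's y axis, standing 41 mm clear in front (-x) of the lid's front edge in the plane of the lid, joined to the lid by a like bar at each end. Shut, the bar's centre is 87 mm above the table with free air beneath. The round bar can turn between the fingers as the lid rises. Its frame turns with the lid.
- lid_hinge (a point): middle of the lid's hinge axis, which runs along the warmer's y axis at its back (+x) rim, 81 mm above the table; 215 mm behind the handle bar and, when shut, 6 mm below it. Its frame turns with the lid.
- white_capsule_center (a point): centre of the white capsule (same size as the orange one), in another pocket of the tray. Leave alone.
- blue_capsule_center (a point): centre of the blue capsule (same size), in another pocket of the tray. Leave alone.
- jar_center (a point): centre of a jar with a blue cap, 60 mm in diameter, 75 mm tall. Leave alone.
- pot_center (a point): centre of an open amber glass pot, 64 mm in diameter, 60 mm tall. Leave alone.

How it is judged:
On the way:
1. the orange capsule stands fully home in the seat, let go, with the lid still shut (horizontal distance between capsule_center and seat below 0.005 m and z of capsule_center in the frame of seat between 0.002 and 0.01 m and angle between capsule_center's own z axis and vertical below 0.14 rad and contact force between capsule and the fingers below 0.05 N and linear speed of capsule below 0.03 m/s and value of joint lid below 0.1 rad), for 0.2 s.
At the end, for the whole second after the job is handed in: The robot alone holds the lid still (under 0.05 rad/s, over 0.5 N of contact, no loose thing touching it) at 45 degrees, give or take 6. The orange capsule stands in the seat untouched: centre within 5 mm of the seat's axis, 2 to 10 mm above its mouth, within 8 degrees of upright (horizontal distance between capsule_center and seat below 0.005 m and z of capsule_center in the frame of seat between 0.002 and 0.01 m and angle between capsule_center's own z axis and vertical below 0.14 rad and contact force between capsule and the fingers below 0.05 N and linear speed of capsule below 0.03 m/s and value of joint lid between 0.68 and 0.89 rad and velocity of joint lid between -0.05 and 0.05 rad/s and contact force between any of the fingers, the arm and lid above 0.5 N and contact force between each of capsule, white_capsule, blue_capsule, jar, pot and lid below 0.05 N); the arm keeps its last pose, push and grip.
It fails at once if the white capsule is moved more than 20 mm (distance of white_capsule_center from where it was at the start of the episode above 0.02 m).
It fails at once if the blue capsule is moved more than 20 mm (distance of blue_capsule_center from where it was at the start of the episode above 0.02 m).
It fails at once if the jar is moved more than 30 mm (distance of jar_center from where it was at the start of the episode above 0.03 m).
It fails at once if the amber pot is moved more than 30 mm (distance of pot_center from where it was at the start of the episode above 0.03 m).
It also fails if it takes over 53 s, if anything falls off the work surface, if the arm or the gripper's body presses on something with over 40 N, if the wrist force passes 120 N, or if a joint passes its speed limit or range.

### The arm

A 6-joint arm with a two-finger parallel gripper is mounted at the origin on the work surface. World frame = base frame: x ahead of the robot, y to its left, z up, the work surface at z = 0. Lengths are in m, angles in rad, forces in N, time in s.
With the tool pointing down it reaches from about 0.3 to 0.775 m from the base axis. Payload 14.6 kg.
Tool frame: the origin (TCP) lies at the very end of the fingers, on their centre line; the grasp point (between the pads) lies 19 mm behind it (robot.hold_point_z is the distance from the TCP to the grasp point, in m); z points along the fingers, y is the line along which they close (so a half turn about z gives the same grasp; the last joint's range is limited). The gripper opens to 94 mm and grips with 3 to 60 N. Pads are 16 mm wide; open, the fingers measure 119 mm over their backs; the gripper's body (75 mm by 177 mm) begins 78 mm behind the grasp point.
Start: joints at [-1.26, 0.3, 1.521, -0, 1.321, -0.067], TCP at [0.203, -0.511, 0.205] pointing down, gripper open.
Joint ranges: [-3.03, 3.03], [-0.79, 2.21], [0.23, 2.52], [-1.04, 4.18], [0, 3.07], [-2.55, 2.55]. Speed limits (rad/s): [2.22, 2.22, 2.57, 3.14, 3.14, 3.14].

### API

Orientations are given as a rotation vector (axis times angle).
In Python, from station import robot gives the robot as it stands.
- The arm moves only by the tool drive_tool, never from a script. Its argument "moves" is a list of rows, each a list of 5 numbers: the shift along the tool's x, y, z in mm, then the turn about the tool's z in degrees, then the gripper command: -1 is fully open, 1 is shut, values between are in proportion. In form: [[x, y, z, twist, fingers], ...]. A call has 1 to 8 rows; each row is the pose to reach, as a shift and turn from the pose commanded when the call began, along the tool's axes at that moment; what a row does not reach only later rows make up. A row lasts 1/8 s, in which the tool goes at most 62.5 mm and 10.7 degrees, less where a joint would pass 70% of its speed; a pose out of reach is approached as far as the arm can. A call with a gripper value outside its range is refused whole. The fingers move at their own pace and stop on an object; "squeeze" is the grip in N (left out, the last holds). Time passes only in rows, so rows that repeat a pose let the fingers close. It gives the time, the measured TCP pose, the force and the opening at its end, in the units of the state.
- robot.observe(): the state, without advancing time (a new reading comes with each control period).
- robot.camera(name): name is "scene" or "top"; returns a dict with "img" (384x512x3 uint8, red, green, blue), "fx", "fy", "cx", "cy" (pixels), "camera_from_world" (4x4, takes a point from world to camera coordinates). Camera axes: x right, y up, looking along -z (the intrinsics and any distortion apply to the point x, -y, -z); pixel columns grow to the right and rows downward; lengths in m; the calibration is good to about 2 mm. A picture is of the moment at which its call begins. There is no depth.
- robot.close_job(): hands the job in, once; it reports no verdict.
The state is a dict: "time": time; "joints": joint angles; "qvel": joint speeds; "joint_torque": joint torques, N m; "position": TCP position; "tool_rot": TCP orientation; "wrist_force": force on the tool from outside, world axes, zero at the start; "moment": the same for the moment, N m; "grip_width": finger opening in m.
Only numpy, scipy, OpenCV 4.12 (cv2) and the standard library are available. Lean on these libraries where they do the work, as an engineer would, in place of code of your own. Each camera call takes 0.05 s, during which the arm holds its last target. There are 200 camera calls.

## Working session

There is one attempt and no reset: what is moved stays moved. The work goes in short steps, Python scripts to look and compute and a tool call to move; the robot and the scene stay as the last step left them, time stands still between calls to the robot, and variables do not carry over. Pictures are saved under pics/ and viewed, on a budget of 10 in all, crops included, one or two more only if the job needs it, and the job is handed in when it is done.

Besides the shell and the picture viewer there is one more tool, called in YAML: its name, and indented under it one key for each argument. drive_tool: Moves the arm, as the interface text tells. Its arguments: {"type":"object","properties":{"moves":{"type":"array"},"squeeze":{"type":"number"}},"required":["moves"]}

```bash
mkdir -p pics; ls; python3 - <<'E'
from station import robot
import cv2,numpy as np,pickle
np.set_printoptions(precision=4,suppress=True)
o=robot.observe();print({k:np.round(v,4) for k,v in o.items()})
for n in("scene","top"):
    c=robot.camera(n);pickle.dump(c,open(f"{n}0.pkl","wb"))
    print(n,{k:v for k,v in c.items() if k!="img"})
    cv2.imwrite(f"pics/{n}0.png",cv2.resize(c["img"][:,:,::-1],(800,600),interpolation=cv2.INTER_CUBIC))
E
```

```text
pics
{'time': np.float64(0.0), 'joints': array([-1.2596,  0.3005,  1.5216, -0.    ,  1.3207, -0.0666]), 'qvel': array([-0.0017,  0.0005,  0.0002, -0.0006,  0.0003, -0.0012]), 'joint_torque': array([  0.0017, -53.1804, -35.2737,   0.0708,   0.0243,  -0.0001]), 'position': array([ 0.2028, -0.511 ,  0.2049]), 'tool_rot': array([-3.0846, -0.5897,  0.0002]), 'wrist_force': array([-0.2823, -0.2947,  0.1633]), 'moment': array([ 0.0089, -0.0324,  0.0025]), 'grip_width': np.float64(0.094)}
scene {'fx': 424.5829757029918, 'fy': 424.5829757029918, 'cx': 256.717391690404, 'cy': 191.00029875899276, 'camera_from_world': array([[-0.5756,  0.8177,  0.0066,  0.4045],
       [-0.4933, -0.3536,  0.7948,  0.1876],
       [ 0.6522,  0.4542,  0.6069, -1.4372],
       [ 0.    ,  0.    ,  0.    ,  1.    ]])}
top {'fx': 383.76939083634454, 'fy': 383.76939083634454, 'cx': 261.02010042722793, 'cy': 188.23140443081033, 'camera_from_world': array([[ 0.0163, -0.9999, -0.0011, -0.1037],
       [ 0.9863,  0.0159,  0.1645, -0.583 ],
       [-0.1644, -0.0038,  0.9864, -1.0112],
       [ 0.    ,  0.    ,  0.    ,  1.    ]])}
```

View pics/top0.png

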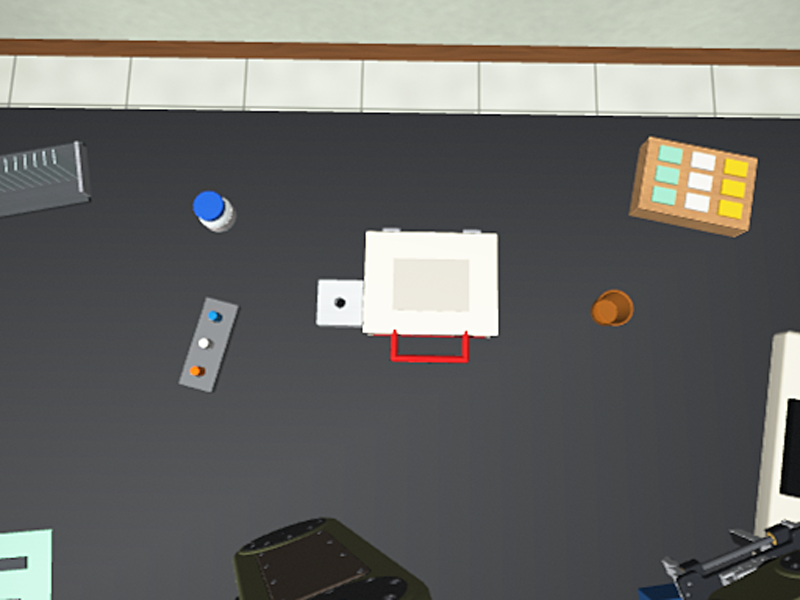

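View pics/scene0.png

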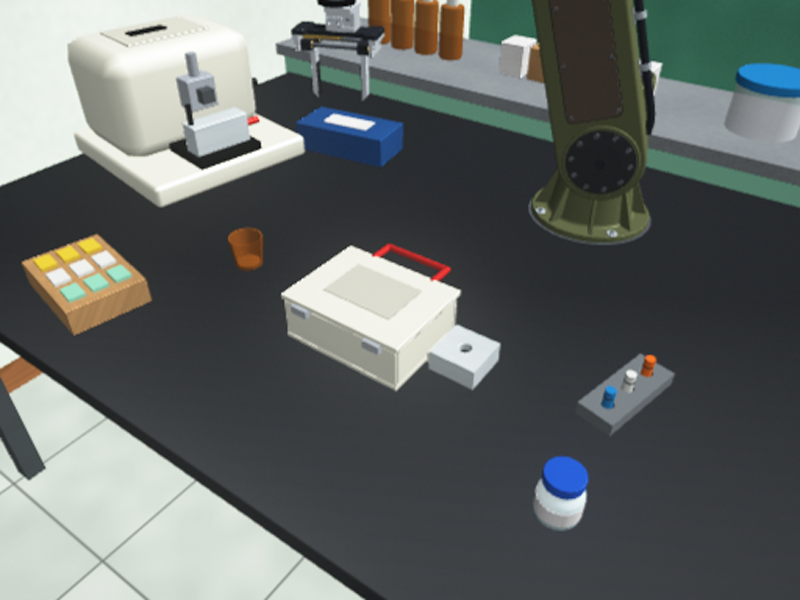

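The top view (800 px scale) shows the orange capsule at (196,371), the seat hole at (340,302) and the red handle bar near (430,359). The scene view shows orange at (649,366) and the hole at (466,348). The tray is tilted about 15°, and the lid is shut.

```bash
cat > h.py <<'E'
import numpy as np,cv2,pickle
from scipy.optimize import least_squares
np.set_printoptions(precision=4,suppress=True)
def proj(c,P):
    P=np.atleast_2d(P);T=c["camera_from_world"];q=P@T[:3,:3].T+T[:3,3]
    return np.c_[c["fx"]*q[:,0]/-q[:,2]+c["cx"],c["fy"]*-q[:,1]/-q[:,2]+c["cy"]]
def ray(c,uv,z):
    T=c["camera_from_world"];R=T[:3,:3];o=-R.T@T[:3,3]
    uv=np.atleast_2d(uv).astype(float)
    d=np.c_[(uv[:,0]-c["cx"])/c["fx"],-(uv[:,1]-c["cy"])/c["fy"],-np.ones(len(uv))]@R
    return o+d*((z-o[2])/d[:,2])[:,None]
def tri(cs,uvs,x0=(.5,0,.05)):
    f=lambda p:np.ravel([proj(c,p)[0]-u for c,u in zip(cs,uvs)])
    r=least_squares(f,x0);return r.x,r.fun
def mask(c,kind):
    h=cv2.cvtColor(c["img"],cv2.COLOR_RGB2HSV).astype(int);H,S,V=h[...,0],h[...,1],h[...,2]
    return {"orange":(H>5)&(H<16)&(S>190)&(V>110),"red":((H<4)|(H>174))&(S>170)&(V>90),
      "blue":(H>95)&(H<115)&(S>130)&(V>90)}[kind].astype(np.uint8)
def blobs(m,mn=6):
    n,l,s,ce=cv2.connectedComponentsWithStats(m);return [(s[i],ce[i]) for i in range(1,n) if s[i,4]>=mn]
E
python3 - <<'E'
from h import *
t,s=[pickle.load(open(n+"0.pkl","rb")) for n in("top","scene")]
for n,c in(("top",t),("scene",s)):
    for k in("orange","red","blue"):
        print(n,k,[(b[0].tolist(),b[1].round(2)) for b in blobs(mask(c,k),12)])
a=[np.array(x)/1.5625 for x in((196.5,371),(649.5,366))]
print("orange",tri((t,s),a))
print("seat tri",tri((t,s),[np.array(x)/1.5625 for x in((340,302),(466,348))]))
print("tray",ray(t,np.array([(207,297),(239,307),(212,391),(180,382)])/1.5625,.022))
print("block",ray(t,np.array([(318,280),(363,280),(363,326),(317,326)])/1.5625,.036))
print("lid",ray(t,np.array([(366,231),(497,234),(498,335),(363,334)])/1.5625,.09))
print("handle",ray(t,np.array([(391,359),(468,359)])/1.5625,.087))
# subpixel hole
for n,c,p in(("top",t,(217.6,193.3)),("scene",s,(298,222.7))):
    g=cv2.cvtColor(c["img"],cv2.COLOR_RGB2GRAY);x,y=map(int,p);print(g[y-6:y+7,x-7:x+8])
A=[]
for n,c,b in(("top",t,(110,180,170,260)),("scene",s,(360,215,440,285))):
    x0,y0,x1,y1=b;A.append(cv2.resize(c["img"][y0:y1,x0:x1,::-1],None,fx=5,fy=5,interpolation=cv2.INTER_CUBIC))
x0,y0,x1,y1=(195,170,250,240);A.append(cv2.resize(t["img"][y0:y1,x0:x1,::-1],None,fx=5,fy=5,interpolation=cv2.INTER_CUBIC)[:350])
print([a.shape for a in A])
hh=400;C=np.zeros((hh,max(1,sum(a.shape[1] for a in A)),3),np.uint8);x=0
for a in A:C[:min(hh,a.shape[0]),x:x+a.shape[1]]=a[:hh];x+=a.shape[1]
cv2.imwrite("pics/crop1.png",C[:,:1000] if C.shape[1]<=800 else cv2.resize(C,(800,int(hh*800/C.shape[1]))))
E
```

```text
top orange [([379, 186, 26, 22, 408], array([391.28, 196.73]))]
top red [([250, 211, 51, 21, 332], array([274.06, 225.94])), ([257, 215, 37, 1, 37], array([275., 215.]))]
top blue [([123, 122, 20, 19, 295], array([132.85, 131.04])), ([133, 199, 9, 7, 33], array([136.27, 202.  ])), ([409, 378, 7, 6, 24], array([411.08, 381.42]))]
scene orange [([292, 26, 4, 11, 21], array([293.38,  30.38])), ([147, 148, 20, 23, 200], array([155.66, 162.03])), ([411, 227, 9, 14, 69], array([415. , 233.3]))]
scene red [([160, 75, 6, 4, 14], array([162.29,  76.57])), ([239, 156, 49, 23, 228], array([266.12, 165.9 ]))]
scene blue [([472, 40, 40, 22, 705], array([493.59,  50.14])), ([190, 68, 68, 38, 849], array([231.17,  82.91])), ([385, 247, 10, 14, 88], array([389.78, 253.66])), ([347, 292, 30, 27, 640], array([361.45, 304.98]))]
orange (array([0.4439, 0.2754, 0.0335]), array([-0.3625,  0.1241, -0.3295,  0.0385]))
seat tri (array([0.57  , 0.0283, 0.0334]), array([-0.4915,  0.2561, -0.4823, -0.0218]))
tray [[0.5778 0.2693 0.022 ]
 [0.5604 0.2103 0.022 ]
 [0.4101 0.2485 0.022 ]
 [0.4249 0.3062 0.022 ]]
bl
[... 1273 characters left out ...]
27 227 227 228 228 228]
 [231 230 230 233 236 227 219 213 215 222 227 227 227 227 228]
 [230 231 237 236 226 200 181 169 173 187 208 225 227 227 227]
 [231 232 240 224 185 159 143 137 136 136 156 218 227 227 226]
 [231 232 234 206 178 156 141 136 130 121 115 202 225 227 227]
 [231 231 229 199 152 125 114 118 125 118 123 205 227 228 227]
 [231 231 229 197 117  70  62  75  92 140 188 225 229 229 229]
 [231 231 231 218 189 178 145 167 176 201 226 230 230 230 229]
 [231 231 231 231 231 231 218 227 230 230 229 229 229 229 230]
 [231 231 231 231 231 231 231 230 230 230 230 230 229 229 229]
 [232 231 231 230 230 231 231 230 231 230 230 230 230 230 229]]
[(400, 300, 3), (350, 400, 3), (350, 275, 3)]
```

```bash
cat >> h.py <<'E'
def shift(o,goal,yline=None):
    """tool-axis shift (mm) and twist (deg) to a world goal; yline = wanted world angle of tool y (deg)"""
    from scipy.spatial.transform import Rotation as Ro
    R=Ro.from_rotvec(o["tool_rot"]).as_matrix();d=R.T@(np.array(goal)-o["position"])*1000
    a=np.degrees(np.arctan2(R[1,1],R[0,1]));tw=None if yline is None else -((yline-a+180)%360-180)
    return d.round(1),"y-angle %.1f twist %s"%(a,tw)
E
python3 - <<'E'
from h import *
from station import robot
cs=t,s=[pickle.load(open(n+"0.pkl","rb")) for n in("top","scene")]
th=np.linspace(0,2*np.pi,40)
def cyl(x,y):return np.vstack([np.c_[x+.008*np.cos(th),y+.008*np.sin(th),0*th+z] for z in(.022,.05)])
def cen(c,P):
    h=cv2.convexHull(proj(c,P).astype(np.float32));m=cv2.moments(h);return np.array([m["m10"],m["m01"]])/m["m00"],cv2.boundingRect(h)
def blobc(c,kind,p,r=11):
    h=cv2.cvtColor(c["img"],cv2.COLOR_RGB2HSV).astype(int);x,y=map(int,p)
    H=h[...,0];m=(((H>3)&(H<20)) if kind=="o" else ((H>90)&(H<118)))&(h[...,1]>110)&(h[...,2]>40)
    k=np.zeros_like(m);k[y-r:y+r,x-r:x+r]=1;m&=k.astype(bool)
    yy,xx=np.nonzero(m);return np.array([xx.mean(),yy.mean()]),(xx.min(),yy.min(),xx.max(),yy.max())
for kind,g,pt,ps in(("o",(.444,.273),(125.5,237),(415,234)),("b",(.543,.25),(137,202),(390,254))):
    B=[blobc(t,kind,pt),blobc(s,kind,ps)];print(B)
    for sub in((0,),(1,),(0,1)):
        r=least_squares(lambda p:np.ravel([cen(cs[i],cyl(*p))[0]-B[i][0] for i in sub]),g);print(kind,sub,r.x,r.fun)
    print([cen(c,cyl(*r.x)) for c in cs])
for c,z,p in((t,.036,(217.2,193.2)),): print(ray(c,p,z))
for c,p in((s,(298,222)),):print(ray(c,p,.036))
E
```

```text
[(array([125.8723, 236.9787]), (np.int64(122), np.int64(234), np.int64(130), np.int64(240))), (array([414.8854, 233.2917]), (np.int64(410), np.int64(227), np.int64(420), np.int64(240)))]
o (0,) [0.4454 0.2731] [ 0. -0.]
o (1,) [0.4443 0.2738] [ 0. -0.]
o (0, 1) [0.4449 0.2733] [-0.0802  0.1811 -0.2891  0.0597]
[(array([125.7922, 237.1598]), (121, 233, 10, 8)), (array([414.5963, 233.3513]), (409, 226, 11, 15))]
[(array([137.0222, 202.1111]), (np.int64(133), np.int64(199), np.int64(141), np.int64(205))), (array([389.5437, 253.8641]), (np.int64(385), np.int64(247), np.int64(394), np.int64(261)))]
b (0,) [0.5419 0.2493] [0. 0.]
b (1,) [0.5432 0.2499] [ 0.0221 -0.113 ]
b (0, 1) [0.5426 0.2498] [-0.1426 -0.2347  0.0902 -0.3131]
[(array([136.8797, 201.8764]), (132, 198, 10, 8)), (array([389.6338, 253.551 ]), (384, 246, 11, 15))]
[[0.5706 0.0277 0.036 ]]
[[0.5701 0.0288 0.036 ]]
```

drive_tool:
  moves:
    - [350, -300, 0, -80, -1]
    - [350, -300, 0, -80, -1]
    - [350, -300, 0, -80, -1]
    - [350, -300, 0, -80, -1]
    - [350, -300, 0, -80, -1]
    - [350, -300, 0, -80, -1]
    - [350, -300, 0, -80, -1]
    - [350, -300, 0, -80, -1]

```text
time: 1.1
position: [0.4182, -0.1006, 0.2053]
tool_rot: [-1.976, -2.442, -0.0]
wrist_force: [0.2, -0.6, 0.8]
grip_width: 0.094
```

```bash
python3 - <<'E'
from h import *
from station import robot
print(shift(robot.observe(),(.445,.2733,.105),76.5))
E
```

```text
(array([360. , 104.3, 100.4]), 'y-angle 12.1 twist -64.43869810753267')
```

drive_tool:
  moves:
    - [360, 104, 0, -64.5, -1]
    - [360, 104, 0, -64.5, -1]
    - [360, 104, 0, -64.5, -1]
    - [360, 104, 0, -64.5, -1]
    - [360, 104, 0, -64.5, -1]
    - [360, 104, 0, -64.5, -1]
    - [360, 104, 60, -64.5, -1]
    - [360, 104, 100, -64.5, -1]

```text
time: 2.1
position: [0.4456, 0.2707, 0.1029]
tool_rot: [-0.376, -3.117, 0.002]
wrist_force: [-0.2, 0.9, 0.5]
grip_width: 0.0939
```

```bash
python3 - <<'E'
from h import *
from station import robot
print(shift(robot.observe(),(.445,.2733,.028),76.5))
E
```

```text
(array([ 1.1,  2.5, 74.9]), 'y-angle 76.2 twist -0.2592277202959963')
```

drive_tool:
  moves:
    - [0, 0, 0, 0, -1]
    - [0, 0, 30, 0, -0.4]
    - [0, 0, 55, 0, 0.2]
    - [0, 0, 55, 0, 0.2]

```text
time: 2.6
position: [0.4469, 0.2702, 0.051]
tool_rot: [-0.379, -3.118, 0.001]
wrist_force: [0.6, 0.6, 0.5]
grip_width: 0.0673
```

```bash
python3 - <<'E'
from h import *
from station import robot
o=robot.observe();print(shift(o,(.445,.2733,.028),76.5),o["grip_width"])
c=robot.camera("scene");p=proj(c,(.445,.2733,.04))[0].astype(int);x,y=p
a=cv2.resize(c["img"][y-35:y+30,x-40:x+40,::-1],None,fx=6,fy=6,interpolation=cv2.INTER_CUBIC)
cv2.imwrite("pics/app.png",a)
E
```

```text
(array([ 2.5,  2.6, 23. ]), 'y-angle 76.1 twist -0.37236427862748656') 0.06734873424967065
```

View pics/app.png

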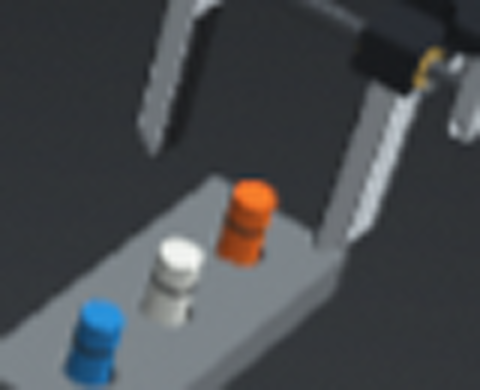

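The capsule (crop 247,222) stands between the two fingertips (150,150 and 325,245). Next I shift a few mm, descend and close gently.

drive_tool:
  moves:
    - [2.5, 2.6, 10, 0, 0.2]
    - [2.5, 2.6, 23, 0, 0.3]
    - [2.5, 2.6, 23, 0, 0.6]
    - [2.5, 2.6, 23, 0, 0.8]
    - [2.5, 2.6, 23, 0, 0.8]
    - [2.5, 2.6, 23, 0, 1]
    - [2.5, 2.6, 23, 0, 1]
    - [2.5, 2.6, 23, 0, 1]
  squeeze: 10

```text
time: 3.65
position: [0.4451, 0.2735, 0.0277]
tool_rot: [0.379, 3.118, 0.0]
wrist_force: [-0.0, -0.4, 3.2]
grip_width: 0.0156
```

```bash
python3 - <<'E'
from h import *
from station import robot
print(shift(robot.observe(),(.5703,.0282,.0277)))
E
```

```text
(array([-180.3, -208.2,   -0. ]), 'y-angle 76.1 twist None')
```

drive_tool:
  moves:
    - [0, 0, -15, 0, 1]
    - [0, 0, -50, 0, 1]
    - [0, 0, -80, 0, 1]
    - [0, 0, -80, 0, 1]

```text
time: 4.15
position: [0.4458, 0.274, 0.1101]
tool_rot: [0.378, 3.115, 0.004]
wrist_force: [0.7, 0.2, -0.8]
grip_width: 0.0158
```

drive_tool:
  moves:
    - [-180.5, -208, 0, 0, 1]
    - [-180.5, -208, 0, 0, 1]
    - [-180.5, -208, 0, 0, 1]
    - [-180.5, -208, 0, 0, 1]
    - [-180.5, -208, 0, 0, 1]
    - [-180.5, -208, 30, 0, 1]
    - [-180.5, -208, 45, 0, 1]
    - [-180.5, -208, 45, 0, 1]

```text
time: 5.15
position: [0.5696, 0.0286, 0.0613]
tool_rot: [-0.378, -3.116, 0.0]
wrist_force: [0.5, 0.1, -0.1]
grip_width: 0.0157
```

```bash
python3 - <<'E'
from h import *
from station import robot
o=robot.observe();print(o["position"],shift(o,(.5703,.0282,.0397)))
A=[]
for n in("top","scene"):
    c=robot.camera(n);pickle.dump(c,open(n+"1.pkl","wb"));x,y=proj(c,(.57,.028,.06))[0].astype(int)
    A.append(cv2.resize(c["img"][y-32:y+32,x-32:x+32,::-1],None,fx=6,fy=6,interpolation=cv2.INTER_CUBIC));print(n,x-32,y-32)
cv2.imwrite("pics/seat1.png",np.hstack(A))
E
```

```text
[0.5696 0.0286 0.0613] (array([-0.9, -0.2, 21.6]), 'y-angle 76.2 twist None')
top 184 160
scene 266 182
```

View pics/seat1.png

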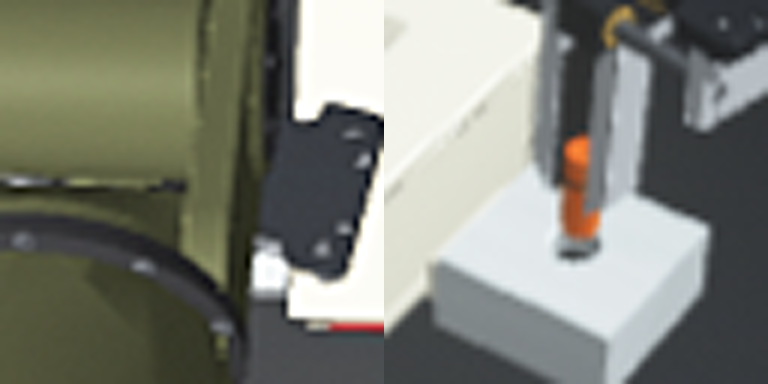

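Scene crop: the capsule's lower end at (580,238) sits just above the hole centred near (578,243). Next I compare this with the model projection.

```bash
python3 - <<'E'
from h import *
c=pickle.load(open("scene1.pkl","rb"));s0=pickle.load(open("scene0.pkl","rb"));t0=pickle.load(open("top0.pkl","rb"))
th=np.linspace(0,2*np.pi,60)
bb=lambda q:(q.min(0).round(2),q.max(0).round(2))
circ=lambda x,y,z,r:np.c_[x+r*np.cos(th),y+r*np.sin(th),0*th+z]
for n,cc in(("scene",c),("top",t0)):
  for r in(.010,.011): print(n,"seat pred",r,bb(proj(cc,circ(.5703,.0282,.036,r))))
print("cap pred",bb(proj(c,np.vstack([circ(.5696,.0286,z,.008) for z in(.0436,.0836)]))))
im=c["img"].astype(int);h=cv2.cvtColor(c["img"],cv2.COLOR_RGB2HSV).astype(int)
m=((h[...,0]>3)&(h[...,0]<20)&(h[...,1]>110)&(h[...,2]>40))
for y in range(203,226):
    xx=np.nonzero(m[y,285:312])[0]+285; print(y,(xx.min(),xx.max()) if len(xx) else "", "gray",cv2.cvtColor(c["img"],cv2.COLOR_RGB2GRAY)[y,290:308] if y>216 else "")
E
```

```text
scene seat pred 0.01 (array([293.62, 219.22]), array([301.88, 224.7 ]))
scene seat pred 0.011 (array([293.21, 218.95]), array([302.29, 224.98]))
top seat pred 0.01 (array([213.44, 189.76]), array([220.61, 196.85]))
top seat pred 0.011 (array([213.08, 189.41]), array([220.97, 197.21]))
cap pred (array([294.93, 204.56]), array([302.76, 221.68]))
203  gray 
204 (np.int64(298), np.int64(299)) gray 
205 (np.int64(296), np.int64(299)) gray 
206 (np.int64(296), np.int64(299)) gray 
207 (np.int64(296), np.int64(299)) gray 
208 (np.int64(296), np.int64(299)) gray 
209 (np.int64(296), np.int64(299)) gray 
210 (np.int64(296), np.int64(299)) gray 
211 (np.int64(296), np.int64(299)) gray 
212 (np.int64(296), np.int64(299)) gray 
213 (np.int64(296), np.int64(298)) gray 
214 (np.int64(296), np.int64(298)) gray 
215 (np.int64(296), np.int64(298)) gray 
216 (np.int64(296), np.int64(298)) gray 
217 (np.int64(296), np.int64(301)) gray [229 229 228 229 228 154  97  97 102 117 127 141 200 226 228 228 228 227]
218 (np.int64(296), np.int64(301)) gray [230 230 229 229 228 153 100  98 103 114 127 153 219 228 228 228 228 228]
219 (np.int64(296), np.int64(301)) gray [231 231 230 230 233 177 109  98 104 114 128 165 220 227 227 228 228 228]
220 (np.int64(296), np.int64(300)) gray [231 231 231 236 236 183 118  98 106 116 136 181 223 227 227 227 227 227]
221 (np.int64(298), np.int64(300)) gray [231 231 232 240 224 173 140 118 120 117 133 158 218 227 227 227 226 226]
222  gray [231 231 232 235 205 177 156 135 132 123 119 116 202 226 227 227 226 226]
223  gray [231 231 231 228 200 152 125 114 119 126 119 124 205 227 228 228 227 227]
224  gray [231 231 231 228 198 116  70  63  75  93 140 188 225 230 229 229 228 227]
225  gray [230 231 231 231 219 190 178 146 168 176 202 226 230 230 230 230 229 228]
```

drive_tool:
  moves:
    - [-1, -0.3, 4, 0, 1]
    - [-1, -0.3, 8, 0, 1]
    - [-1, -0.3, 11, 0, 1]
    - [-1, -0.3, 13, 0, 1]
    - [-1, -0.3, 13, 0, 1]

```text
time: 5.88
position: [0.5712, 0.0278, 0.0493]
tool_rot: [-0.379, -3.118, 0.0]
wrist_force: [0.1, -0.2, 0.1]
grip_width: 0.0156
```

drive_tool:
  moves:
    - [0.5, 0.3, 3, 0, 1]
    - [0.5, 0.3, 6, 0, 1]
    - [0.5, 0.3, 8.5, 0, 1]
    - [0.5, 0.3, 8.5, 0, 1]

```text
time: 6.38
position: [0.5707, 0.0282, 0.0407]
tool_rot: [-0.379, -3.118, 0.0]
wrist_force: [-0.5, 0.6, -0.3]
grip_width: 0.0156
```

Inside the seat with no contact force, about 1 mm from the bottom. I open only part way, since the warmer wall is near, and wait.

drive_tool:
  moves:
    - [0, 0, 0, 0, 0.45]
    - [0, 0, 0, 0, 0.45]
    - [0, 0, 0, 0, 0.45]
    - [0, 0, -20, 0, 0.45]
    - [0, 0, -60, 0, 0.45]
    - [0, 0, -100, 0, 0.45]
    - [0, 0, -100, 0, 0.45]
    - [0, 0, -100, 0, 0.45]

```text
time: 7.38
position: [0.5705, 0.0282, 0.1401]
tool_rot: [-0.379, -3.118, 0.0]
wrist_force: [-0.6, -0.8, -0.5]
grip_width: 0.026
```

```bash
python3 - <<'E'
from h import *
from station import robot
o=robot.observe();print(o["position"],o["grip_width"],shift(o,(.469,-.132,.145),0),shift(o,(.469,-.132,.145),180))
c=robot.camera("scene");x,y=proj(c,(.57,.028,.05))[0].astype(int)
th=np.linspace(0,2*np.pi,60);P=np.vstack([np.c_[.5703+.008*np.cos(th),.0282+.008*np.sin(th),0*th+z] for z in(.036,.062)]);q=proj(c,P);print("pred home",q.min(0),q.max(0),x-40,y-30)
cv2.imwrite("pics/home.png",cv2.resize(c["img"][y-30:y+30,x-40:x+40,::-1],None,fx=8,fy=8,interpolation=cv2.INTER_CUBIC))
E
```

```text
[0.5705 0.0282 0.1401] 0.025962812701912905 (array([  60.2, -179.8,   -4.8]), 'y-angle 76.1 twist 76.14299453998457') (array([  60.2, -179.8,   -4.8]), 'y-angle 76.1 twist -103.85700546001544')
pred home [294.449  211.6142] [301.8157 224.1421] 258 187
```

View pics/home.png

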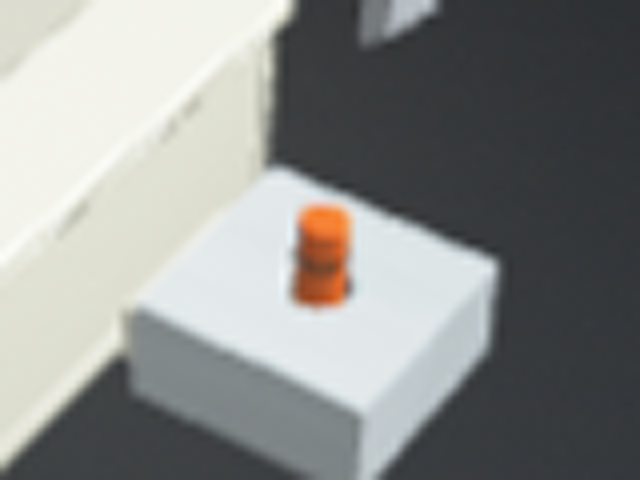

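The capsule stands upright and home: its top is at crop row 205 (image row 212.6, predicted 211.6) and it is flush in the block. Next, the handle.

drive_tool:
  moves:
    - [0, 0, -25, 0, 0.15]
    - [60, -180, -25, 76, 0.15]
    - [60, -180, -25, 76, 0.15]
    - [60, -180, -25, 76, 0.15]
    - [60, -180, -25, 76, 0.15]
    - [60, -180, -25, 76, 0.15]
    - [60, -180, -25, 76, 0.15]
    - [60, -180, -25, 76, 0.15]

```text
time: 8.43
position: [0.469, -0.1321, 0.1647]
tool_rot: [-2.209, -2.231, 0.001]
wrist_force: [0.8, 0.2, -0.1]
grip_width: 0.0402
```

drive_tool:
  moves:
    - [0, 0, 0, 8, 0.15]
    - [0, 0, 0, 8, 0.15]
    - [0, 0, 0, 8, 0.15]

```text
time: 8.8
position: [0.4693, -0.1322, 0.1654]
tool_rot: [-2.35, -2.084, 0.001]
wrist_force: [0.1, 0.5, 0.7]
grip_width: 0.0398
```

```bash
python3 - <<'E'
from h import *
from station import robot
o=robot.observe();print(o["position"],o["grip_width"],shift(o,(.469,-.132,.068),0))
t=pickle.load(open("top0.pkl","rb"));m=((t["img"][...,0].astype(int)-t["img"][...,1])>70)
for a,b in((255,265),(285,295)):
    yy,xx=np.nonzero(m[224:236,a:b]);print(ray(t,((a+b-1)/2,yy.mean()+224),.087),yy.min()+224,yy.max()+224)
for n in("top","scene"):
    c=robot.camera(n);print(n,proj(c,(.469,-.132,.087)))
    if n=="scene":x,y=proj(c,(.469,-.132,.1))[0].astype(int);print(x-50,y-40);cv2.imwrite("pics/hand.png",cv2.resize(c["img"][y-40:y+30,x-50:x+50,::-1],None,fx=6,fy=6,interpolation=cv2.INTER_CUBIC))
E
```

```text
[ 0.4693 -0.1322  0.1654] 0.039773368226767004 (array([ 0.1, -0.2, 97.4]), 'y-angle -6.9 twist -6.871950426096305')
[[ 0.4701 -0.0921  0.087 ]] 227 231
[[ 0.4701 -0.1705  0.087 ]] 228 231
top [[274.7566 229.6754]]
scene [[266.8767 164.1273]]
216 120
```

View pics/hand.png

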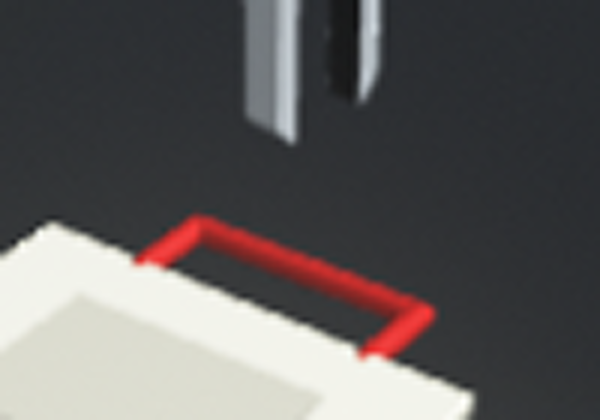

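The fingers straddle the bar line above its middle (crop 315,260). I turn back 7° and descend.

drive_tool:
  moves:
    - [0, 0.7, 20, -7, 0.15]
    - [0, 0.7, 55, -7, 0.15]
    - [0, 0.7, 80, -7, 0.15]
    - [0, 0.7, 97, -7, 0.15]
    - [0, 0.7, 97, -7, 0.15]

```text
time: 9.52
position: [0.4696, -0.1321, 0.068]
tool_rot: [-2.22, -2.22, 0.002]
wrist_force: [-1.1, -1.1, 1.1]
grip_width: 0.04
```

drive_tool:
  moves:
    - [0, 0, 0, 0, 0.5]
    - [0, 0, 0, 0, 0.7]
    - [0, 0, 0, 0, 1]
    - [0, 0, 0, 0, 1]
    - [0, 0, 0, 0, 1]
  squeeze: 15

```text
time: 10.15
position: [0.4709, -0.1324, 0.0694]
tool_rot: [2.221, 2.219, 0.002]
wrist_force: [5.5, 0.3, -0.5]
grip_width: 0.0115
```

```bash
python3 - <<'E'
from h import *
from station import robot
o=robot.observe();p=o["position"];print(p,o["grip_width"],shift(o,p),o["wrist_force"])
r=np.hypot(.215,.006);a0=np.arctan2(.006,.215)
for d in(5,10,15,20,25,30,35,40,45):
    a=np.radians(d)+a0;print(d,shift(o,p+[.215-r*np.cos(a),0,r*np.sin(a)-.006])[0])
E
```

```text
[ 0.4709 -0.1324  0.0694] 0.011480514147874422 (array([0., 0., 0.]), 'y-angle -0.1 twist None') [ 5.4636  0.2905 -0.4629]
5 [ -0.    1.4 -18.7]
10 [ -0.    4.4 -37.2]
15 [ -0.    9.  -55.4]
20 [ -0.   15.2 -73.1]
25 [ -0.   22.8 -90.3]
30 [  -0.    32.  -106.6]
35 [  -0.    42.5 -122.2]
40 [  -0.    54.4 -136.7]
45 [   0.    67.5 -150.1]
```

drive_tool:
  moves:
    - [0, 1.7, -9, 0, 1]
    - [0, 2.7, -19, 0, 1]
    - [0, 5.5, -37, 0, 1]
    - [0, 10, -55, 0, 1]
    - [0, 16, -73, 0, 1]
    - [0, 24, -90, 0, 1]
    - [0, 24, -90, 0, 1]
  squeeze: 25

```text
time: 11.02
position: [0.4921, -0.1324, 0.1602]
tool_rot: [-2.22, -2.218, 0.006]
wrist_force: [-22.1, -1.0, 8.8]
grip_width: 0.0111
```

```bash
python3 - <<'E'
from h import *
from station import robot
o=robot.observe();print(o["position"],o["grip_width"],o["wrist_force"])
c=robot.camera("scene");x,y=proj(c,(.52,-.1,.15))[0].astype(int);print(x-65,y-60);cv2.imwrite("pics/lift.png",cv2.resize(c["img"][y-60:y+60,x-65:x+65,::-1],None,fx=5,fy=5,interpolation=cv2.INTER_CUBIC))
E
```

```text
[ 0.4921 -0.1324  0.1602] 0.011147090841721989 [-22.1466  -0.9979   8.8143]
201 96
```

View pics/lift.png

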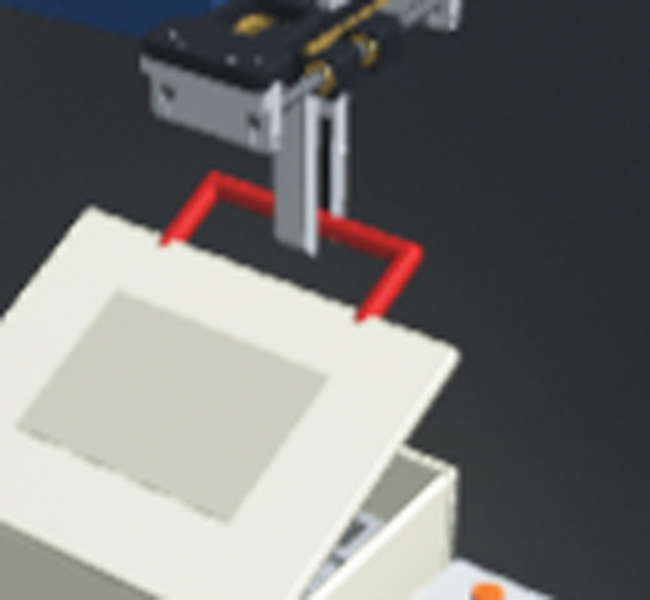

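The lid (front edge near crop row 280) is about 25° open and the bar is held between the fingers. The 24 N radial force says the hinge arc needs about 1.5 mm less x, so I correct that and continue.

drive_tool:
  moves:
    - [0, -1.4, -0.6, 0, 1]
    - [0, 3.5, -9, 0, 1]
    - [0, 8, -17, 0, 1]
    - [0, 13, -25, 0, 1]
    - [0, 18, -32, 0, 1]
    - [0, 24, -40, 0, 1]
    - [0, 30, -47, 0, 1]
    - [0, 30, -47, 0, 1]

```text
time: 12.08
position: [0.5224, -0.1326, 0.2081]
tool_rot: [-2.221, -2.219, 0.005]
wrist_force: [-25.4, -1.5, 19.0]
grip_width: 0.011
```

drive_tool:
  moves:
    - [0, -1.6, -1.4, 0, 1]
    - [0, 2, -5, 0, 1]
    - [0, 5, -9, 0, 1]
    - [0, 8.6, -13.6, 0, 1]
    - [0, 8.6, -13.6, 0, 1]
    - [0, 8.6, -13.6, 0, 1]

```text
time: 12.82
position: [0.5325, -0.1326, 0.2198]
tool_rot: [-2.223, -2.22, 0.001]
wrist_force: [-4.7, -2.8, 2.0]
grip_width: 0.0112
```

```bash
python3 - <<'E'
from h import *
from station import robot
o=robot.observe();p=o["position"];print(p,o["grip_width"],o["wrist_force"])
print("angle",np.degrees(np.arcsin((.087+p[2]-.0694-.081)/np.hypot(.215,.006)))-1.6)
c=robot.camera("scene");x,y=298,200;cv2.imwrite("pics/end.png",cv2.resize(c["img"][60:260,180:380,::-1],None,fx=3,fy=3,interpolation=cv2.INTER_CUBIC))
a=np.radians(45);H=np.array([.4709+.215,-.132,.081])
def lidpt(u,v,w=0):  # u along lid from hinge, v along y, w normal
    return H+[-u*np.cos(a)+w*np.sin(a),v,u*np.sin(a)+w*np.cos(a)]
print("pred lid front corners, bar ends",proj(c,[lidpt(.174,.113,.01),lidpt(.174,-.113,.01),lidpt(.215,.06,.006),lidpt(.215,-.06,.006)]))
E
```

```text
[ 0.5325 -0.1326  0.2198] 0.011156741474214181 [-4.6895 -2.8379  2.0363]
angle 45.054669698297374
pred lid front corners, bar ends [[284.7119 154.6703]
 [207.1456 125.8671]
 [273.058  131.6962]
 [231.7214 117.3335]]
```

View pics/end.png

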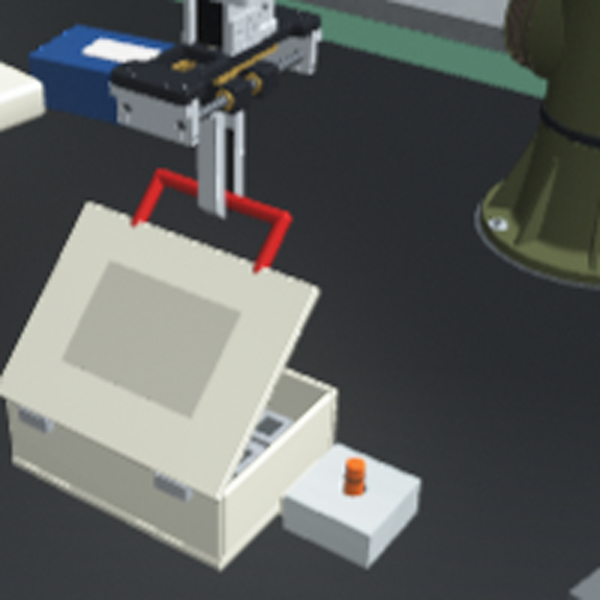

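The lid corners at (287,157) and (209,127) match the 45° prediction within about 2 px, and the capsule is upright in the seat. I hold briefly to check steadiness.

drive_tool:
  moves:
    - [0, 0, 0, 0, 1]
    - [0, 0, 0, 0, 1]
    - [0, 0, 0, 0, 1]
    - [0, 0, 0, 0, 1]
    - [0, 0, 0, 0, 1]
    - [0, 0, 0, 0, 1]

```text
time: 13.62
position: [0.5325, -0.1326, 0.2198]
tool_rot: [-2.223, -2.22, 0.001]
wrist_force: [-4.9, -3.0, 0.9]
grip_width: 0.0112
```

```bash
python3 - <<'E'
from station import robot
o=robot.observe();print(o["position"],o["qvel"].round(4),o["grip_width"],o["wrist_force"])
print(robot.close_job())
E
```

```text
[ 0.53248168 -0.13262407  0.21978589] [-0.0007 -0.0005  0.0004  0.0017  0.0003  0.0007] 0.011189503142201563 [-4.91148049 -2.95474949  0.94591967]
the job is handed in; nothing more can be done
None
```

The orange capsule stands in the warmer's seat, released while the lid was still shut. The lid is held by its handle at about 45°. I handed the job in at about 13.7 s; no verdict was reported.

- **Capsule:** just before I lifted the lid, it stood upright, with its top within about 1 px of where a fully seated capsule should appear. In the last picture it was still upright in the seat.
- **Lid:** the arm position gives 45.1°, and the lid corners and handle ends in the picture match a 45° lid to within about 4 px. Over the last 0.75 s the arm position did not change. The gripper was still closed on the bar, with the wrist force at about 6 N.
- **Disagreement on the way:** my estimate of the hinge position was a few mm off, which pushed the wrist force to about 32 N while lifting. I corrected the path twice, and the force stayed well under the 120 N limit.
- **Not checked:** I did not measure the white and blue capsules, the jar or the pot again at the end. No contact force showed near them.

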